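# Close a mould frame and lock it with its thumbscrew

## Robot

A 6-joint arm with a two-finger parallel gripper is mounted at the origin on the work surface. World frame = base frame: x ahead of the robot, y to its left, z up, the work surface at z = 0. Lengths are in m, angles in rad, forces in N, time in s.
With the tool pointing down it reaches from about 0.325 to 0.875 m from the base axis. Payload 4.4 kg.
Tool frame: the origin (TCP) lies midway between the tips of the shut fingers; the grasp point (between the pads) lies 19 mm behind it (ctrl.tcp_to_grasp is the distance from the TCP to the grasp point, in m); y points along the fingers, z is the direction in which the jaws open and shut, and the axes are right-handed (so a half turn about y gives the same grasp; the last joint's range is limited). The gripper opens to 85 mm and grips with 20 to 120 N. Pads are 22 mm wide; open, the fingers measure 114 mm over their backs; the gripper's body (76 mm by 85 mm) begins 54 mm behind the grasp point. The pads swing forward as they close: fully open they stand 13 mm farther back than shut.
Start: joints at [-1.266, 0.207, 1.542, -0, 1.393, -0.15], TCP at [0.253, -0.517, 0.231] pointing down, gripper open.
Joint ranges: [-2.73, 2.73], [-0.86, 2.22], [0.23, 2.46], [-1.11, 4.25], [0.08, 2.63], [-2.82, 2.82]. Speed limits (rad/s): [2.79, 2.79, 3.14, 3.14, 3.14, 3.14].

## Interface

Orientations are given as a unit quaternion [x, y, z, w].
In Python, from rig import sensors, eyes, job, finder, ctrl gives the robot as it stands.
- The arm moves only by the shell command python3 -m crank 'ROWS' [FORCE]. ROWS is JSON, a list of rows, each a list of 7 numbers: the turn, a rotation vector about the tool's x, y, z in rad, then the shift along the tool's x, y, z in mm, then the opening, from 0 (shut) to 1 (fully open). In form: [[wx, wy, wz, x, y, z, grip], ...]. A call has 1 to 8 rows; each row is the pose to reach, as a shift and turn from the pose commanded when the call began, along the tool's axes at that moment; what a row does not reach only later rows make up. A row lasts 1/10 s, in which the tool goes at most 50 mm and 8.59 degrees, less where a joint would pass 70% of its speed; a pose out of reach is approached as far as the arm can. A call with a gripper value outside its range is refused whole. The fingers move at their own pace and stop on an object; FORCE is the grip in N (left out, the last holds). Time passes only in rows, so rows that repeat a pose let the fingers close. It gives the time, the measured TCP pose, the force and the opening at its end, in the units of the state.
- sensors.read_state(): the state, without advancing time (a new reading comes with each control period).
- eyes.capture(name): name is "side" or "top"; returns a dict with "color" (420x560x3 uint8, blue, green, red), "fx", "fy", "cx", "cy" (pixels), "dist" ([k1, k2, p1, p2, k3] as OpenCV has them; the pictures are not rectified), "rvec" (rotation vector, rad) and "tvec" (3), from world to camera coordinates, as OpenCV has them. Camera axes: x right, y down, z forward; pixel columns grow to the right and rows downward; lengths in m; the calibration is good to about 2 mm. A picture is of the moment at which its call begins. There is no depth.
- job.job_done(): hands the job in, once; it reports no verdict.
Trained networks look in the newest picture that a camera, given by its name, has taken for a name from the list of things; names that differ only in an ending like _2 or _b are one class to them, and where a whole thing is asked for, a point or a joint stands for the part that bears it (a point fixed in the world has none). Each returns a list of dicts, best first, with "conf" (0 to 1); they miss things now and then, are a little off and sometimes report something else, mostly with a low value. They report only what shows in the picture. A call takes as long as a camera call.
- finder.silhouettes(camera, label): "pixels" (420x560 bool, what is visible of it) and "rect" ([centre column, centre row, width, height] in pixels, round what is visible of it).
The state is a dict: "clock": time; "joints": joint angles; "qvel": joint speeds; "joint_efforts": joint torques, N m; "ee_pos": TCP position; "tool_rot": TCP orientation; "ft_force": force on the tool from outside, world axes, zero at the start; "moment": the same for the moment, N m; "opening": finger opening in m.
Only numpy, scipy, OpenCV 4.12 (cv2) and the standard library are available. Lean on these libraries where they do the work, as an engineer would, in place of code of your own. Each camera call takes 0.05 s, during which the arm holds its last target. There are 200 camera calls.

## Task

Stand the loose aluminium mould plate upright in the clamping frame, between the plate already in it and the blue sliding end stop. Then push the end stop snug, so that both plates are pressed face to face against the end wall and the hole in the stop's foot lines up with the hole in the frame, and put the red-headed thumbscrew down through both holes until its collar rests on the foot (it slides in, no turning needed). Leave the vials and the tray alone.

Things in the scene. Friction and masses are not known exactly. Their poses are not given: they have to be found in the camera images.
- frame: Grey clamping frame fixed to the bench: block 190 (x) x 68 (y) x 30 mm high, origin at the centre of its underside, z up. Its top is the bed. End wall 60 wide, 64 high above the bed, inner face at x = -75 mm. The blue stop slides along x towards it. Two steel lips, 5 high, 7 thick, inner faces at y = +-26 mm, run beside the bed from x = -95 to +10; plates stand between them, faces square to x.
- bed (a point): Point on the bed, on its centre line, 20 mm from the end wall's inner face (frame x = -55, y = 0, z = 30 mm): where the two plates touch when all is snug. Axes as the frame's.
- base_hole (a point): Mouth, on top of the frame's block, of the upright 11.5 mm through hole for the thumbscrew (frame x = +22, y = 0, z = 30 mm). It is covered by the stop's foot until the holes line up. Axes as the frame's.
- stop (a joint): Blue end stop: distance (m) open from snug. 0 = snug on two plates, holes in line; + is away from the wall (frame +x); starts 0.03 to 0.045; goes 18 mm past 0 if a plate is missing. Slides stiffly (2.5 N), stays where left. Upright plate 12 thick, 44 wide, 60 high above the bed, pressing face at frame x = -35 mm + joint; a foot 8 thick, 44 wide on the block reaches 78 mm back from that face.
- stop_back (a point): Middle of the back of the stop's upright plate (the side away from the wall), 35 mm above the bed, 27 mm above the foot; pushing here towards the wall (-x of the frame) closes the stop. Moves with the stop, axes as the frame's.
- stop_hole (a point): Mouth, on top of the stop's foot (38 mm above the bench), of its upright 12.5 mm through hole, 45 mm behind the back of the upright plate. Moves with the stop; when the stop is snug it lies straight above base_hole.
- plate_a_center (a point): Centre of the mould plate that already stands in the frame, at or near the end wall; aluminium with dark grooves, 20 thick (its x) x 46 wide (its y) x 64 mm high (its z), loose, about 0.17 kg.
- plate_b_center (a point): Centre of the loose mould plate that stands upright on the bench, same size and look: 20 thick (its x) x 46 wide (its y) x 64 mm high (its z, up), 0.12 to 0.24 kg. Either way round is right. Taken across its 46 mm width it can be lowered into the frame, as the fingers then stay clear of the other plate and the stop.
- screw_head (a point): Middle of the thumbscrew's red grip, 28 mm above its collar's underside; z up along the screw. It hangs upright in a black rest block, collar on the block's top. Grip 22 diameter, 24 high; below it a steel collar 19 diameter, 16 high; then a smooth shank 8 diameter, 30 long with tapered tip; 50 g.
- screw_tip (a point): Lower end of the thumbscrew's shank, 58 mm below screw_head, 30 mm below the collar's underside; 8 mm above the bench when the collar rests on the stop's foot in the frame.
- rest: Black block fixed on the bench, 44 x 44 x 36 mm high, with an 11.5 mm hole in which the thumbscrew waits. Origin: centre of its underside.
- vial1: Small capped glass vial, 24 mm diameter, 45 mm high, loose bystander. Origin: centre of its underside.
- vial2: Small capped glass vial, same as the other, loose bystander. Origin: centre of its underside.
- tray: White tray, 80 x 150 x 16 mm, with pale moulded pieces, loose bystander. Origin: centre of its underside.

How it is judged:
On the way, in this order (a step that is already met when the one before it is completed fails the run):
1. the loose plate stands upright on the frame's bed, between the lips, with the stop still open (z of plate_b_center in the frame of bed between 0.029 and 0.035 m and y of plate_b_center in the frame of bed between -0.007 and 0.007 m and x of plate_b_center in the frame of bed between 0 and 0.06 m and angle between plate_b_center's own z axis and vertical below 0.1 rad and value of joint stop above 0.005 m), for 0.2 s.
2. the end stop is snug on the plates (value of joint stop between -0.0025 and 0.0025 m and z of plate_b_center in the frame of bed below 0.035 m), for 0.2 s.
At the end, for the whole second after the job is handed in: Both plates upright on the bed (0.06 rad), face to face against the end wall (3.5 mm), loose one outermost; stop within 2.5 mm of snug; thumbscrew upright (0.1 rad) through foot and frame, its tip 19 mm or more below the block's top, within 5 mm of the hole's axis (all of step 2 and z of each of plate_b_center, plate_a_center in the frame of bed above 0.029 m and x of plate_b_center in the frame of bed between 0.0065 and 0.0135 m and y of plate_b_center in the frame of bed between -0.007 and 0.007 m and angle between each of plate_b_center, plate_a_center's own z axis and vertical below 0.06 rad and z of plate_a_center in the frame of bed below 0.035 m and x of plate_a_center in the frame of bed between -0.0135 and -0.0065 m and z of screw_tip in the frame of base_hole below -0.019 m and horizontal distance between screw_tip and base_hole below 0.005 m and angle between screw_head's own z axis and vertical below 0.1 rad); the robot touches nothing.
It fails at once if a vial or the tray is moved by more than 30 mm (distance of any of vial1, vial2, tray from where it was at the start of the episode above 0.03 m).
It also fails if it takes over 72 s, if anything falls off the work surface, if the arm or the gripper's body presses on something with over 40 N, if the wrist force passes 120 N, or if a joint passes its speed limit or range.

## Working session

There is one attempt and no reset: what is moved stays moved. The work goes in short steps, Python scripts to look and compute and a shell command to move; the robot and the scene stay as the last step left them, time stands still between calls to the robot, and variables do not carry over. Pictures are saved under pics/ and viewed, about 8 in all and at most 12, crops included, and the job is handed in when it is done.

```bash
ls; mkdir -p pics
python3 - <<'E'
from rig import sensors, eyes, finder, ctrl
import cv2
print(sensors.read_state()); print(ctrl.tcp_to_grasp)
for c in ("side","top"):
    p=eyes.capture(c); cv2.imwrite(f"pics/{c}0.png",p["color"])
    print(c,{k:p[k] for k in p if k!="color"})
    for n in ("frame","stop","plate_a_center","screw_head","rest","vial1","tray"):
        print(n,[(round(d["conf"],2),[round(float(v)) for v in d["rect"]]) for d in finder.silhouettes(c,n)])
E
```

```text
pics
{'clock': 0.0, 'joints': array([-1.26648162e+00,  2.07377869e-01,  1.54299210e+00,  3.47946226e-05,
        1.39345393e+00, -1.50510541e-01]), 'qvel': array([-0.00037539, -0.00126506,  0.00076514,  0.00108793,  0.00163758,
       -0.00082443]), 'joint_efforts': array([ 1.63200921e-04, -3.83033109e+01, -2.91600001e+01, -1.49746452e-04,
        1.05595199e-02,  8.01126760e-06]), 'ee_pos': array([ 0.2523658 , -0.51581798,  0.23013156]), 'tool_rot': array([-0.15946885,  0.68968843, -0.6881135 ,  0.15937178]), 'ft_force': array([-0.03894193,  0.22550062, -0.17839811]), 'moment': array([0.02756675, 0.01039351, 0.03216922]), 'opening': 0.0853983620584905}
0.0187
side {'fx': 530.165716759421, 'fy': 530.165716759421, 'cx': 281.64985840338045, 'cy': 211.2225671512297, 'dist': array([-0.15759859,  0.        ,  0.        ,  0.        ,  0.        ]), 'rvec': array([ 2.12818645, -0.10842576,  0.02916308]), 'tvec': array([-0.61367846,  0.1098769 ,  1.08384258])}
frame [(0.9, [252, 238, 56, 94]), (0.29, [307, 177, 38, 33])]
stop [(0.83, [249, 243, 29, 52]), (0.32, [262, 329, 35, 36])]
plate_a_
[... 168 characters left out ...]
]), (0.56, [333, 216, 11, 20])]
tray [(0.92, [305, 179, 38, 33])]
top {'fx': 415.5784313371302, 'fy': 415.5784313371302, 'cx': 285.9769795365849, 'cy': 209.8993370468038, 'dist': array([-0.00252372,  0.        ,  0.        ,  0.        ,  0.        ]), 'rvec': array([ 2.14711235, -2.12537847,  0.17281744]), 'tvec': array([-0.00166939,  0.61289423,  1.02102579])}
frame [(0.85, [300, 235, 74, 39])]
stop [(0.97, [313, 238, 28, 20])]
plate_a_center [(0.52, [273, 236, 12, 25])]
screw_head [(0.64, [391, 232, 13, 9]), (0.3, [298, 238, 70, 40])]
rest [(0.78, [390, 232, 19, 20]), (0.62, [392, 231, 9, 7])]
vial1 [(0.67, [335, 174, 12, 10]), (0.61, [264, 167, 12, 13])]
tray [(0.87, [190, 181, 57, 30])]
```

Run:
```python
import cv2
a=cv2.imread("pics/side0.png");b=cv2.imread("pics/top0.png")
cv2.imwrite("pics/s1.png",cv2.resize(a[130:370,140:460],None,fx=2.5,fy=2.5,interpolation=3))
cv2.imwrite("pics/t1.png",cv2.resize(b[130:330,150:430],None,fx=2.8,fy=2.8,interpolation=3))
```

```text
(no output)
```

View pics/s1.png

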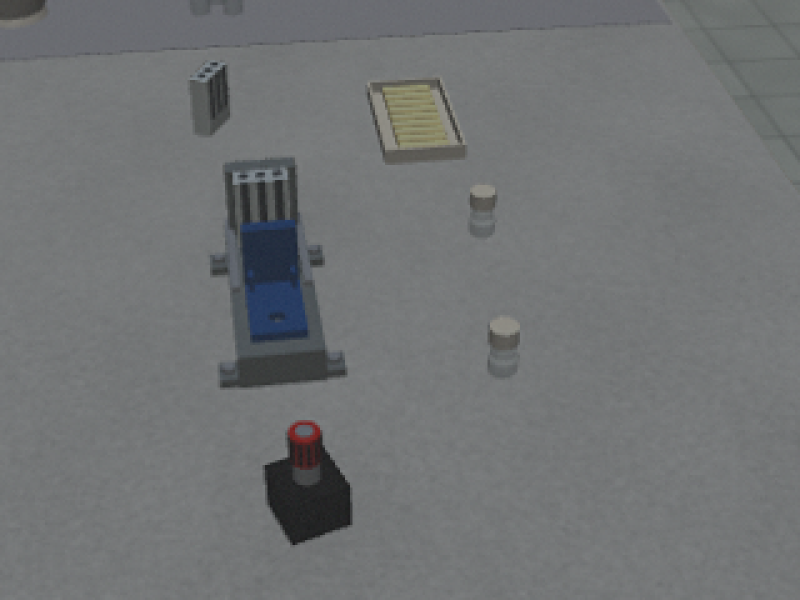

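View pics/t1.png

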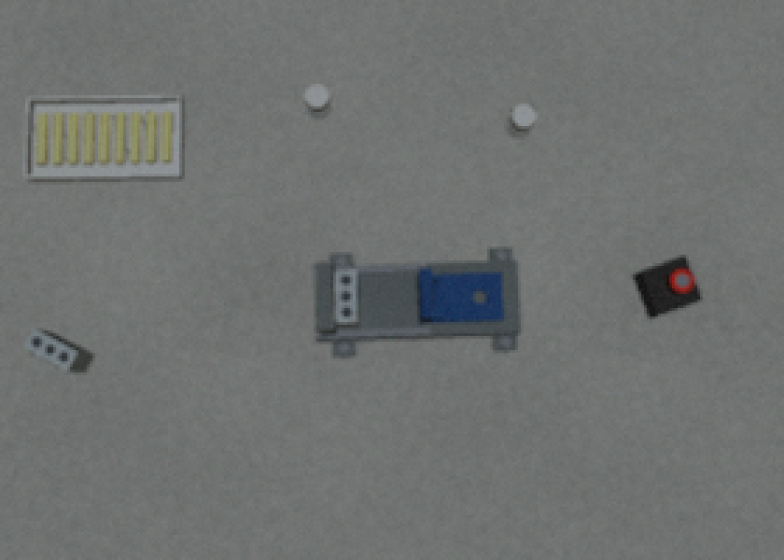

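```bash
cat > lib.py <<'E'
import numpy as np, cv2
from scipy.optimize import minimize
S=6
def box(x0,x1,y0,y1,z0,z1): return np.array([[x,y,z] for x in(x0,x1) for y in(y0,y1) for z in(z0,z1)],float)/1e3
def cyl(r,z0,z1):
    a=np.linspace(0,2*np.pi,40); return np.array([[r*np.cos(t),r*np.sin(t),z] for t in a for z in(z0,z1)])/1e3
def place(P,p):
    c,s=np.cos(p[2]),np.sin(p[2]); return P@np.array([[c,-s,0],[s,c,0],[0,0,1]]).T+[p[0],p[1],0]
def proj(P,c): return cv2.projectPoints(np.asarray(P,float).reshape(-1,3),c["rvec"],c["tvec"],np.diag([1,1,1.])*0+[[c["fx"],0,c["cx"]],[0,c["fy"],c["cy"]],[0,0,1]],c["dist"])[0][:,0]
def render(parts,c,roi):
    x0,y0,x1,y1=roi; m=np.zeros(((y1-y0)*S,(x1-x0)*S),np.uint8)
    for P in parts:
        q=(proj(P,c)-[x0-.5,y0-.5])*S-.5
        cv2.fillConvexPoly(m,cv2.convexHull(np.round(q*16).astype(np.int32)),255,shift=4)
    return cv2.resize(m,(x1-x0,y1-y0),interpolation=cv2.INTER_AREA)/255.
def ray(c,u,v,z):
    K=np.array([[c["fx"],0,c["cx"]],[0,c["fy"],c["cy"]],[0,0,1]]);n=cv2.undistortPoints(np.array([[[u,v]]],float),K,c["dist"])[0,0]
    R=cv2.Rodrigues(c["rvec"])[0];o=-R.T@c["tvec"];d=R.T@[n[0],n[1],1];return o+d*(z-o[2])/d[2]
def fit(terms,p0,step):
    """terms: list of (cam, roi, mask(full, float), partsfn(p), carefn or None)"""
    b=lambda m:cv2.GaussianBlur(m,(0,0),1.0)
    def cost(p,each=False):
        e=[]
        for c,roi,m,f in terms:
            x0,y0,x1,y1=roi; mm=m[y0:y1,x0:x1].astype(float); w=(mm<=1).astype(float); mm=np.clip(mm,0,1) 
            out=f(p); care=1-render(out[1],c,roi) if len(out[1]) else 1.
            r=render(out[0],c,roi); e.append((np.abs(b((r-mm)*care))**2).sum()/max(mm.sum(),1))
        return e if each else sum(e)
    s=np.array([p0]+[np.array(p0)+np.eye(len(p0))[i]*step[i] for i in range(len(p0))])
    r=minimize(cost,p0,method="Nelder-Mead",options=dict(initial_simplex=s,xatol=1e-5,fatol=1e-6,maxiter=600))
    return r.x,cost(r.x,True)
E
cat > m1.py <<'E'
from rig import eyes,finder
from lib import *
C={};ok={}
for c in("side","top"): C[c]=eyes.capture(c)
def mask(c,n,near=None,r=40):
    for d in finder.silhouettes(c,n):
        if near is None or np.hypot(d["rect"][0]-near[0],d["rect"][1]-near[1])<r: return d["pixels"],round(float(d["conf"]),2)
    return None,0
near={"side":dict(frame=(252,238),stop=(249,243),pa=(245,212),pb=(224,169),rest=(264,325),red=(262,314)),
      "top":dict(frame=(300,235),stop=(313,238),pa=(273,236),pb=(170,255),rest=(390,232),red=(393,230))}
M={}
for c in C:
    im=C[c]["color"]; h=cv2.cvtColor(im,cv2.COLOR_BGR2HSV).astype(int)
    M[c]={}
    for k,n in dict(frame="frame",stop="stop",pa="plate_a_center",pb="plate_b_center",rest="rest").items():
        m,cf=mask(c,n,near[c][k],25); M[c][k]=m; print(c,k,cf,None if m is None else m.sum())
    M[c]["blue"]=(abs(h[...,0]-112)<14)&(h[...,1]>110)
    M[c]["red"]=((h[...,0]<10)|(h[...,0]>170))&(h[...,1]>110)
    u,v=near[c]["red"]; z=np.zeros_like(M[c]["red"]);z[v-25:v+25,u-25:u+25]=1; M[c]["red"]=cv2.morphologyEx((M[c]["red"]&z).astype(np.uint8),cv2.MORPH_CLOSE,np.ones((5,5)))>0
    for k in("pb","rest"):
        u,v=near[c][k]; rr=24; roi=im[v-rr:v+rr,u-rr:u+rr].astype(float)
        d=np.abs(roi-np.median(roi.reshape(-1,3),0)).max(2); m=np.zeros(im.shape[:2],bool); m[v-rr:v+rr,u-rr:u+rr]=cv2.morphologyEx((d>17).astype(np.uint8),cv2.MORPH_OPEN,np.ones((2,2)))>0
        M[c][k+"_d"]=m
    print(c,{k:(int(m.sum()),np.round(np.argwhere(m).mean(0)[::-1],1).tolist()) for k,m in M[c].items() if m is not None})
    o=np.zeros_like(im); 
    for k,col in dict(frame=(90,90,90),blue=(255,0,0),pa=(255,255,255),pb=(0,255,255),rest_d=(0,90,0),pb_d=(0,255,0),red=(0,0,255)).items():
        if M[c][k] is not None: o[M[c][k]]=col
    C[c]["o"]=o
np.savez("m1.npz",C=C,M=M)
print("pb",ray(C["top"],168.6,253,.064),"frame",ray(C["top"],300,236,.03),"screw",ray(C["top"],393.5,230,.076),ray(C["side"],262,302,.076),"pb side",ray(C["side"],224,169,.032))
a=cv2.addWeighted(C["side"]["color"],.5,C["side"]["o"],.5,0)[140:360,180:400];b=cv2.addWeighted(C["top"]["color"],.5,C["top"]["o"],.5,0)[190:290,150:420]
cv2.imwrite("pics/o1.png",np.vstack([cv2.resize(a,(480,480),interpolation=0)[:,:480],np.zeros((0,480,3),np.uint8)]) if 0 else cv2.resize(np.hstack([cv2.resize(b,(594,220),interpolation=0),a]),(800,216)))
E
python3 m1.py
```

```text
side frame 0.77 2523
side stop 0.66 1014
side pa 0.76 479
side pb 0.65 383
side rest 0.84 819
side {'frame': (2523, [248.5, 251.2]), 'stop': (1014, [248.8, 242.1]), 'pa': (479, [243.8, 208.0]), 'pb': (383, [223.3, 169.2]), 'rest': (819, [262.6, 329.6]), 'blue': (775, [246.7, 239.1]), 'red': (169, [261.4, 306.7]), 'pb_d': (358, [224.8, 170.9]), 'rest_d': (2111, [263.4, 324.0])}
top frame 0.93 1978
top stop 0.85 531
top pa 0.53 190
top pb 0 None
top rest 0.48 218
top {'frame': (1978, [300.1, 236.7]), 'stop': (531, [312.8, 235.2]), 'pa': (190, [273.0, 236.1]), 'rest': (218, [385.6, 232.2]), 'blue': (585, [337.2, 261.3]), 'red': (75, [392.9, 229.8]), 'pb_d': (120, [174.5, 256.1]), 'rest_d': (384, [388.9, 233.1])}
pb [0.49837059 0.29693824 0.064     ] frame [ 0.5477802  -0.03253719  0.03      ] screw [ 0.56053134 -0.26412818  0.076     ] [ 0.56226868 -0.26373506  0.076     ] pb side [0.49587323 0.29928538 0.032     ]
```

```bash
cat > m2.py <<'E'
from lib import *
d=np.load("m1.npz",allow_pickle=True);C=d["C"].item();M=d["M"].item()
near={"side":dict(stop=(249,243),pb=(224,169),rest=(264,325)),"top":dict(stop=(313,238),pb=(171,255),rest=(390,232))}
roi={"side":(200,180,300,300),"top":(250,200,350,275)}
U=np.uint8
def rng(n,r):return (n[0]-r,n[1]-r,n[0]+r,n[1]+r)
FB=[box(-95,95,-34,34,0,30),box(-95,-75,-30,30,30,94)]
LUG=[box(x-13,x+13,y0,y0+15,0,25) for x in(-69,77) for y0 in(34,-49)]
def stop(q): return [box(-35+q,-23+q,-22,22,30,90),box(-35+q,43+q,-22,22,30,38)]
P=box(-10,10,-23,23,0,64)
T=[]
for c in C:
    x0,y0,x1,y1=roi[c]
    bl=np.zeros((420,560),U);bl[y0:y1,x0:x1]=M[c]["blue"][y0:y1,x0:x1]|M[c]["stop"][y0:y1,x0:x1]; bl=cv2.morphologyEx(bl,cv2.MORPH_CLOSE,np.ones((3,3)));M[c]["bl"]=bl
    un=((M[c]["frame"]>0)|(bl>0)|(M[c]["pa"]>0)).astype(U)
    T+=[(C[c],roi[c],bl,lambda p:([place(b,p) for b in stop(p[3]*1e3)],[])),
        (C[c],roi[c],un,lambda p:([place(b,p) for b in FB+stop(p[3]*1e3)],[place(b,p) for b in LUG]))]
pf,e=fit(T,[.5478,-.0325,-1.57,.037],[.006,.006,.05,.006]);print("frame",pf.round(4),np.round(e,3))
for i,c in enumerate(C): print(c,"only",fit(T[2*i:2*i+2],pf,[.004,.004,.03,.004])[0].round(4))
def local(c,k,thr,r=24):
    u,v=near[c][k];im=C[c]["color"][v-r:v+r,u-r:u+r].astype(float);edge=np.concatenate([im[:5].reshape(-1,3),im[-5:].reshape(-1,3)])
    dd=np.abs(im-np.median(edge,0)).max(2);m=np.zeros((420,560),U);m[v-r:v+r,u-r:u+r]=cv2.morphologyEx((cv2.GaussianBlur(dd,(0,0),.6)>thr).astype(U),cv2.MORPH_CLOSE,np.ones((3,3)));n,l,s,_=cv2.connectedComponentsWithStats(m)
    return (l==1+s[1:,4].argmax()).astype(U)
pm={c:local(c,"pb",14) for c in C}
T=[(C[c],rng(near[c]["pb"],24),pm[c],lambda p:([place(P,p)],[])) for c in C]
best=min((fit(T,[.497,.298,y],[.006,.006,.1]) for y in(.4,-.4,1.2,-1.2,1.57,0)),key=lambda r:sum(r[1]));pb=best[0];print("pb",pb.round(4),np.round(best[1],3),[int(m.sum()) for m in pm.values()])
R=[box(-22,22,-22,22,0,36)];H=cyl(11,52,76)
T=[(C[c],rng(near[c]["rest"],24),local(c,"rest",14),lambda p:([place(b,p) for b in R+[cyl(11,36,76)]],[])) for c in C]
best=min((fit(T,[.5605,-.264,y],[.005,.005,.1]) for y in(.2,.6,1.,1.4)),key=lambda r:sum(r[1]));pr=best[0];print("rest+screw",pr.round(4),np.round(best[1],3))
T=[(C[c],rng(near[c]["rest"],35),M[c]["red"],lambda p:([place(H,[*p,0])],[])) for c in C]
ps,e=fit(T,[.5605,-.264],[.005,.005]);print("red",ps.round(4),np.round(e,3))
PA=P+[-.065,0,.03]
np.savez("fit.npz",pf=pf,pb=pb,pr=pr,ps=ps)
def draw(c,im,z,o):
    col=iter([(0,255,255),(0,255,255),(255,255,0),(255,255,0),(0,255,0),(0,165,255),(0,165,255),(255,0,255)])
    for b in [place(b,pf) for b in FB+stop(pf[3]*1e3)]+[place(P,pb),place(R[0],pr)]:
        q=(proj(b,C[c])-o+.5)*z;k=next(col)
        for i in range(8):
            for j in(1,2,4):
                if not i&j: cv2.line(im,*[tuple(int(t*16) for t in q[n]) for n in(i,i|j)],k,1,cv2.LINE_AA,4)
    q=(proj(place(H,[*ps,0]),C[c])-o+.5)*z;cv2.polylines(im,[cv2.convexHull(q.astype(np.float32)).astype(int)],True,(255,255,255),1)
out=[]
for c,(x0,y0,x1,y1),z in(("side",(200,140,300,350),2.8),("top",(155,205,415,275),2)):
    im=cv2.resize(C[c]["color"][y0:y1,x0:x1],None,fx=z,fy=z,interpolation=2);draw(c,im,z,np.array([x0,y0]));out.append(im)
h=np.zeros((588,800,3),U);h[:,:280]=out[0];h[:140,280:800]=out[1]
for i,(x0,y0,w) in enumerate([(155,240,35),(370,212,40)]):
    z=250/w;im=cv2.resize(C["top"]["color"][y0:y0+w,x0:x0+w],(250,250),interpolation=2);draw("top",im,z,np.array([x0,y0]));h[200:450,285+255*i:535+255*i]=im
cv2.imwrite("pics/fit.png",h)
E
python3 m2.py
```

```text
frame [ 0.5463 -0.0295 -1.5198  0.034 ] [0.011 0.054 0.006 0.008]
side only [ 0.5456 -0.0295 -1.5204  0.0351]
top only [ 0.5471 -0.0294 -1.5223  0.0337]
pb [ 0.495   0.2966 -0.4743] [0.008 0.019] [404, 213]
rest+screw [ 0.5609 -0.2641  0.3583] [0.015 0.033]
red [ 0.5615 -0.2644] [0.213 0.052]
```

View pics/fit.png

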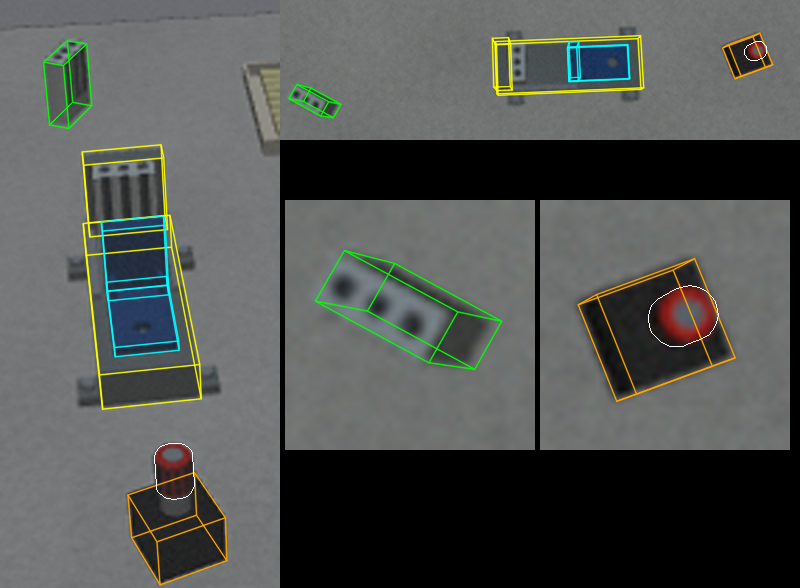

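The overlays match in both views: the plate is at about (0.495, 0.297), the stop is 34 mm open, and the two estimates of the screw's position agree. Next is a helper that prints move deltas.

```bash
cat > go.py <<'E'
import sys,numpy as np
from rig import sensors
from scipy.spatial.transform import Rotation as R
def go(x,y,z,jaw):
    s=sensors.read_state();r=R.from_quat(s["tool_rot"]);M=r.as_matrix()
    d=np.array([x,y,z])-s["ee_pos"]
    out=[]
    for f in(0,np.pi):
        zz=np.array([np.cos(jaw+f),np.sin(jaw+f),0]);yy=np.array([0,0,-1.]);T=np.c_[np.cross(yy,zz),yy,zz]
        rv=R.from_matrix(M.T@T).as_rotvec()
        out.append(rv)
    print("shift mm",(M.T@d*1e3).round(1),"turns",[o.round(3).tolist() for o in out],"j1 %.2f j6 %.2f j1goal %.2f"%(s["joints"][0],s["joints"][5],np.arctan2(y,x)),"t",round(s["clock"],1),"ax",M[:,0].round(2),M[:,2].round(2),"ee",s["ee_pos"].round(4),"F",s["ft_force"].round(1),"op",round(s["opening"],4))
if __name__=="__main__": go(*map(float,sys.argv[1:5]))
E
python3 go.py .495 .2966 .231 1.0965
```

```text
shift mm [-5.75e+02  3.00e-01 -6.24e+02] turns [[-0.0, -2.213, 0.0], [-0.0, 0.929, -0.0]] j1 -1.27 j6 -0.15 j1goal 0.54 t 1.4 ax [-0.9  -0.44  0.  ] [ 0.44 -0.9   0.  ] ee [ 0.2526 -0.5166  0.2313] F [-0.1  0.4 -0.1] op 0.0855
```

```bash
python3 -m crank '[[0,-2.213,0,-575,0,-624,1],[0,-2.213,0,-575,0,-624,1],[0,-2.213,0,-575,0,-624,1],[0,-2.213,0,-575,0,-624,1],[0,-2.213,0,-575,0,-624,1],[0,-2.213,0,-575,0,-624,1],[0,-2.213,0,-575,0,-624,1],[0,-2.213,0,-575,0,-624,1]]' 40; python3 go.py .495 .2966 .231 1.0965
```

```text
clock: 2.2
ee_pos: [0.3671, -0.1314, 0.2317]
tool_rot: [-0.522, 0.477, -0.478, 0.522]
ft_force: [1.2, -0.6, 0.6]
opening: 0.0855
shift mm [-414.9    0.6  165.6] turns [[-0.001, -1.007, 0.001], [-0.002, 2.135, -0.001]] j1 -0.57 j6 -0.66 j1goal 0.54 t 2.2 ax [ 0.09 -1.    0.  ] [1.   0.09 0.  ] ee [ 0.3671 -0.1314  0.2317] F [ 1.2 -0.6  0.6] op 0.0855
```

```bash
python3 -m crank '[[0,-1.007,0,-415,0,165,1],[0,-1.007,0,-415,0,165,1],[0,-1.007,0,-415,0,165,1],[0,-1.007,0,-415,0,165,1],[0,-1.007,0,-415,0,165,1],[0,-1.007,0,-415,0,165,1],[0,-1.007,0,-415,0,165,1],[0,-1.007,0,-415,0,165,1]]'; python3 -m crank '[[0,0,0,0,0,0,1],[0,0,0,0,0,0,1]]';python3 go.py .495 .2966 .025 1.0965
```

```text
clock: 3.0
ee_pos: [0.4832, 0.2518, 0.2315]
tool_rot: [-0.687, 0.167, -0.167, 0.687]
ft_force: [1.8, -1.0, 0.9]
opening: 0.0852
clock: 3.2
ee_pos: [0.4826, 0.2503, 0.2308]
tool_rot: [0.687, -0.167, 0.167, -0.687]
ft_force: [-0.4, -0.3, 0.3]
opening: 0.0856
shift mm [-10.2 205.7  47. ] turns [[0.001, -0.003, -0.0], [0.001, 3.139, 0.002]] j1 0.32 j6 -0.77 j1goal 0.54 t 3.2 ax [ 0.89 -0.46 -0.  ] [ 0.46  0.89 -0.  ] ee [0.4826 0.2503 0.2308] F [-0.4 -0.3  0.3] op 0.0856
```

```bash
python3 -m crank '[[0,-0.003,0,-10,20,47,1],[0,-0.003,0,-10,60,47,1],[0,-0.003,0,-10,100,47,1],[0,-0.003,0,-10,140,47,1],[0,-0.003,0,-10,170,47,1],[0,-0.003,0,-10,195,47,1],[0,-0.003,0,-10,205,47,1],[0,-0.003,0,-10,205,47,1]]'; python3 go.py .495 .2966 .025 1.0965;  python3 -m crank '[[0,0,0,0,0,0,0.5],[0,0,0,0,0,0,0.35],[0,0,0,0,0,0,0.35],[0,0,0,0,0,0,0.35],[0,0,0,0,0,0,0.35],[0,0,0,0,0,0,0.35],[0,0,0,0,0,0,0.35],[0,0,0,0,0,0,0.35]]' 50
```

```text
clock: 4.0
ee_pos: [0.4946, 0.294, 0.0251]
tool_rot: [0.688, -0.169, 0.167, -0.686]
ft_force: [0.7, -0.2, 0.2]
opening: 0.0852
shift mm [-0.9  0.1  2.5] turns [[0.003, -0.004, -0.002], [0.003, 3.137, 0.005]] j1 0.39 j6 -0.71 j1goal 0.54 t 4.0 ax [ 0.89 -0.46 -0.  ] [ 0.46  0.89 -0.  ] ee [0.4946 0.294  0.0251] F [ 0.7 -0.2  0.2] op 0.0852
clock: 4.8
ee_pos: [0.4976, 0.2967, 0.0285]
tool_rot: [-0.686, 0.166, -0.168, 0.688]
ft_force: [0.4, -0.2, 6.4]
opening: 0.0452
```

```bash
python3 -m crank '[[0,0,0,0,-10,0,0.35],[0,0,0,0,-30,0,0.35],[0,0,0,0,-70,0,0.35],[0,0,0,0,-110,0,0.35],[0,0,0,0,-140,0,0.35],[0,0,0,0,-150,0,0.35],[0,0,0,0,-150,0,0.35]]'; python3 go.py .5447 .0015 .178 0.051
```

```text
clock: 5.5
ee_pos: [0.4964, 0.2962, 0.1778]
tool_rot: [-0.686, 0.166, -0.168, 0.688]
ft_force: [0.8, -0.6, -2.7]
opening: 0.0455
shift mm [ 178.1   -0.4 -239.7] turns [[-0.003, 1.043, 0.001], [0.001, -2.098, 0.004]] j1 0.39 j6 -0.71 j1goal 0.00 t 5.5 ax [ 0.89 -0.46  0.  ] [0.46 0.89 0.  ] ee [0.4964 0.2962 0.1778] F [ 0.8 -0.6 -2.7] op 0.0455
```

```bash
python3 -m crank '[[0,1.043,0,178,0,-240,0.35],[0,1.043,0,178,0,-240,0.35],[0,1.043,0,178,0,-240,0.35],[0,1.043,0,178,0,-240,0.35],[0,1.043,0,178,0,-240,0.35],[0,1.043,0,178,0,-240,0.35],[0,1.043,0,178,0,-240,0.35],[0,1.043,0,178,0,-240,0.35]]'; python3 -m crank '[[0,0,0,0,0,0,0.35],[0,0,0,0,0,0,0.35]]';  python3 go.py .5447 .0015 .13 0.051
```

```text
clock: 6.3
ee_pos: [0.5418, -0.0004, 0.1731]
tool_rot: [0.513, -0.49, 0.486, -0.511]
ft_force: [-0.8, 0.5, -2.0]
opening: 0.0453
clock: 6.5
ee_pos: [0.5427, 0.0022, 0.1749]
tool_rot: [0.514, -0.487, 0.485, -0.513]
ft_force: [-0.5, -0.4, -1.3]
opening: 0.0454
shift mm [ 0.8 44.9  2. ] turns [[0.003, 0.004, -0.001], [-0.001, -3.138, -0.004]] j1 -0.16 j6 -0.21 j1goal 0.00 t 6.5 ax [ 0.05 -1.   -0.  ] [ 1.    0.05 -0.  ] ee [0.5427 0.0022 0.1749] F [-0.5 -0.4 -1.3] op 0.0454
```

```bash
cat > snap.py <<'E'
import sys,cv2,numpy as np
from rig import eyes
from lib import *
n=sys.argv[1]; o=[]
for c,(x0,y0,x1,y1) in(("side",(200,130,300,280)),("top",(240,180,370,280))):
    p=eyes.capture(c);np.save(f"cap_{c}.npy",p,allow_pickle=True);z=600/(y1-y0);im=p["color"][y0:y1,x0:x1];o.append(cv2.resize(im,None,fx=390/(x1-x0),fy=390/(x1-x0),interpolation=2))
h=max(i.shape[0] for i in o);cv2.imwrite(f"pics/{n}.png",np.hstack([cv2.copyMakeBorder(i,0,h-i.shape[0],0,0,0) for i in o]))
E
echo
python3 -m crank '[[0,0.004,0,1,15,2,0.35],[0,0.004,0,1,30,2,0.35],[0,0.004,0,1,45,2,0.35],[0,0.004,0,1,45,2,0.35],[0,0.004,0,1,45,2,0.35]]'; python3 snap.py a
```

```text
clock: 7.0
ee_pos: [0.5453, 0.0008, 0.1304]
tool_rot: [0.512, -0.488, 0.487, -0.512]
ft_force: [-0.0, 0.0, -1.1]
opening: 0.0451
```

View pics/a.png

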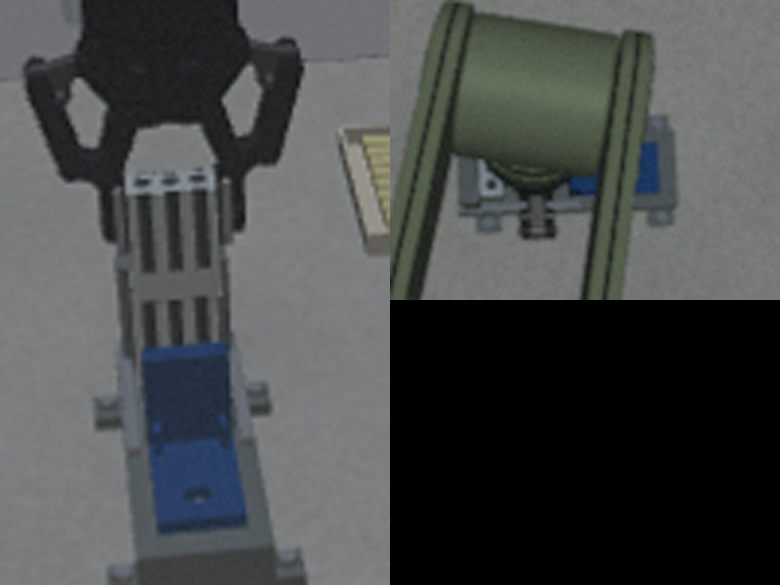

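```bash
python3 -m crank '[[0,0,0,0,15,-0.5,0.35],[0,0,0,0,30,-0.5,0.35],[0,0,0,0,45,-0.5,0.35],[0,0,0,0,55,-0.5,0.35],[0,0,0,0,62,-0.5,0.35],[0,0,0,0,66,-0.5,0.35],[0,0,0,0,68,-0.5,0.35],[0,0,0,0,68,-0.5,0.35]]';python3 -m crank '[[0,0,0,0,1,0,0.35],[0,0,0,0,2,0,0.35],[0,0,0,0,3,0,0.35],[0,0,0,0,3,0,0.35]]'
```

```text
clock: 7.9
ee_pos: [0.5456, -0.0, 0.0636]
tool_rot: [-0.512, 0.488, -0.488, 0.512]
ft_force: [-0.6, 0.6, -1.3]
opening: 0.0452
clock: 8.3
ee_pos: [0.5453, -0.0, 0.0602]
tool_rot: [0.512, -0.488, 0.488, -0.512]
ft_force: [-0.1, -0.5, -2.1]
opening: 0.0457
```

```bash
python3 -m crank '[[0,0,0,0,1,0,0.35],[0,0,0,0,2,0,0.35],[0,0,0,0,3,0,0.35],[0,0,0,0,3,0,0.35]]';python3 -m crank '[[0,0,0,0,1,0,0.35],[0,0,0,0,2,0,0.35],[0,0,0,0,2,0,0.35]]'
```

```text
clock: 8.7
ee_pos: [0.5454, 0.0, 0.0584]
tool_rot: [0.512, -0.488, 0.488, -0.512]
ft_force: [-3.3, 0.3, 6.5]
opening: 0.0456
clock: 9.0
ee_pos: [0.5455, 0.0, 0.0584]
tool_rot: [0.512, -0.488, 0.488, -0.511]
ft_force: [-9.2, 0.8, 18.5]
opening: 0.0453
```

```bash
python3 -m crank '[[0,0,0,0,-1.5,0,0.35],[0,0,0,0,-2,0,0.35],[0,0,0,0,-2,0,0.45],[0,0,0,0,-2,0,0.6],[0,0,0,0,-2,0,0.6],[0,0,0,0,-2,0,0.7],[0,0,0,0,-2,0,0.7],[0,0,0,0,-2,0,0.7]]'; python3 snap.py b
```

```text
clock: 9.8
ee_pos: [0.5453, 0.0, 0.057]
tool_rot: [0.512, -0.488, 0.488, -0.512]
ft_force: [0.2, 0.3, 0.1]
opening: 0.0599
```

View pics/b.png

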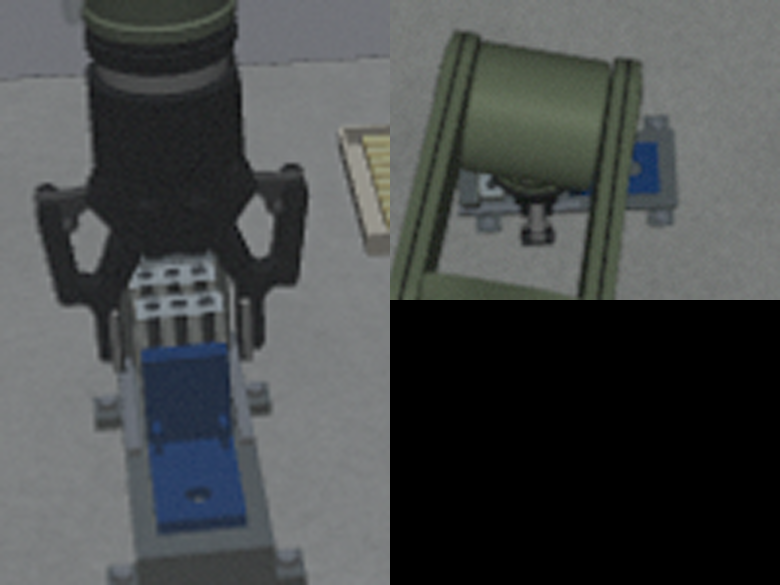

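```bash
python3 -m crank '[[0,0,0,0,-10,0,0.7],[0,0,0,0,-30,0,0.7],[0,0,0,0,-70,0,0.7],[0,0,0,0,-100,0,0.6],[0,0,0,50,-100,0,0.3],[0,0,0,80,-100,0,0],[0,0,0,80,-100,0,0],[0,0,0,80,-100,0,0]]'; python3 go.py .5482 -.0665 .057 0.051
```

```text
clock: 10.7
ee_pos: [0.5491, -0.0803, 0.1578]
tool_rot: [-0.511, 0.489, -0.489, 0.511]
ft_force: [-0.0, 0.4, -0.0]
opening: 0.0001
shift mm [-13.7 100.8  -0.3] turns [[-0.001, -0.006, -0.0], [0.001, 3.136, -0.001]] j1 -0.30 j6 -0.35 j1goal -0.12 t 10.7 ax [ 0.05 -1.   -0.  ] [1.   0.05 0.  ] ee [ 0.5491 -0.0803  0.1578] F [-0.   0.4 -0. ] op 0.0001
```

```bash
python3 -m crank '[[0,-0.006,0,0,30,0,0],[0,-0.006,0,0,70,0,0],[0,-0.006,0,0,95,0,0],[0,-0.006,0,0,100,0,0],[0,-0.006,0,-10,100,0,0],[0,-0.006,0,-18,100,0,0],[0,-0.006,0,-22,100,0,0],[0,-0.006,0,-25,100,0,0]]'; python3 -m crank '[[0,0,0,-4,0,0,0],[0,0,0,-8,0,0,0],[0,0,0,-12,0,0,0],[0,0,0,-16,0,0,0],[0,0,0,-20,0,0,0],[0,0,0,-23,0,0,0],[0,0,0,-26,0,0,0],[0,0,0,-28,0,0,0]]'
```

```text
clock: 11.5
ee_pos: [0.5491, -0.0543, 0.059]
tool_rot: [-0.513, 0.485, -0.487, 0.514]
ft_force: [-0.5, -0.2, -0.7]
opening: 0.0005
clock: 12.3
ee_pos: [0.5467, -0.027, 0.0573]
tool_rot: [0.513, -0.486, 0.487, -0.513]
ft_force: [1.9, -4.9, 1.6]
opening: 0.0001
```

```bash
python3 -m crank '[[0,0,0,-1.5,0,0,0],[0,0,0,-3,0,0,0],[0,0,0,-4.5,0,0,0],[0,0,0,-6,0,0,0],[0,0,0,-7,0,0,0],[0,0,0,-7,0,0,0]]';python3 -m crank '[[0,0,0,-1,0,0,0],[0,0,0,-2,0,0,0],[0,0,0,-2,0,0,0]]'
```

```text
clock: 12.9
ee_pos: [0.546, -0.0197, 0.0573]
tool_rot: [-0.513, 0.487, -0.486, 0.513]
ft_force: [2.4, -3.3, 1.4]
opening: 0.0
clock: 13.2
ee_pos: [0.5458, -0.0178, 0.0572]
tool_rot: [0.513, -0.487, 0.486, -0.513]
ft_force: [2.8, -3.4, 2.0]
opening: -0.0002
```

```bash
python3 -m crank '[[0,0,0,-1,0,0,0],[0,0,0,-2,0,0,0],[0,0,0,-3,0,0,0],[0,0,0,-3,0,0,0]]';python3 -m crank '[[0,0,0,-1,0,0,0],[0,0,0,-2,0,0,0],[0,0,0,-2,0,0,0]]';python3 -m crank '[[0,0,0,-1,0,0,0],[0,0,0,-2,0,0,0],[0,0,0,-2,0,0,0]]'
```

```text
clock: 13.6
ee_pos: [0.5458, -0.0164, 0.0573]
tool_rot: [0.514, -0.486, 0.487, -0.512]
ft_force: [2.4, -7.9, 0.3]
opening: 0.0
clock: 13.9
ee_pos: [0.5458, -0.0164, 0.0574]
tool_rot: [0.515, -0.485, 0.488, -0.512]
ft_force: [2.4, -15.0, -0.4]
opening: -0.0001
clock: 14.2
ee_pos: [0.5458, -0.0164, 0.0574]
tool_rot: [0.516, -0.484, 0.489, -0.511]
ft_force: [1.2, -20.0, -0.5]
opening: -0.0
```

```bash
python3 -m crank '[[0,0,0,5,0,0,0],[0,0,0,15,0,0,0],[0,0,0,25,-10,0,0],[0,0,0,25,-50,0,0],[0,0,0,30,-90,0,0.2],[0,0,0,60,-110,0,0.5],[0,0,0,100,-110,0,0.6],[0,0,0,150,-110,0,0.6]]'; python3 go.py .561 -.2643 .15 0.051
```

```text
clock: 15.0
ee_pos: [0.554, -0.1605, 0.1693]
tool_rot: [-0.513, 0.485, -0.486, 0.515]
ft_force: [1.3, -0.1, -0.7]
opening: 0.0511
shift mm [104.   19.3   1.1] turns [[-0.002, 0.005, -0.0], [-0.001, -3.136, 0.003]] j1 -0.43 j6 -0.49 j1goal -0.44 t 15.0 ax [ 0.06 -1.   -0.  ] [1.   0.06 0.  ] ee [ 0.554  -0.1605  0.1693] F [ 1.3 -0.1 -0.7] op 0.0511
```

```bash
python3 -m crank '[[0,0.005,0,50,0,1,0.6],[0,0.005,0,98,10,1,0.6],[0,0.005,0,104,19,1,0.6],[0,0.005,0,104,19,1,0.6],[0,0.005,0,104,19,1,0.6]]'; python3 go.py .561 -.2643 .048 0.051
cat > chk.py <<'E'
from rig import eyes,finder
from lib import *
pf=np.load("fit.npz")["pf"];roi={"side":(200,180,300,300),"top":(250,200,350,275)};U=np.uint8
def stop(q): return [box(-35+q,-23+q,-22,22,30,90),box(-35+q,43+q,-22,22,30,38)]
T=[]
for c in("side","top"):
    C=eyes.capture(c);h=cv2.cvtColor(C["color"],cv2.COLOR_BGR2HSV).astype(int);x0,y0,x1,y1=roi[c];m=np.zeros((420,560),U)
    b=(abs(h[...,0]-112)<14)&(h[...,1]>110);m[y0:y1,x0:x1]=b[y0:y1,x0:x1]
    for d in finder.silhouettes(c,"stop")[:1]: m[y0:y1,x0:x1]|=d["pixels"][y0:y1,x0:x1].astype(U);print(c,d["conf"])
    m=cv2.morphologyEx(m,cv2.MORPH_CLOSE,np.ones((3,3)))
    T.append((C,roi[c],m,lambda p:([place(b,[pf[0]+p[1]*np.sin(-pf[2]),pf[1]+p[1]*np.cos(pf[2]),pf[2]]) for b in stop(p[0]*1e3)],[])))
    im=cv2.resize(C["color"][y0-20:y1,x0:x1],None,fx=3.9,fy=3.9,interpolation=2);cv2.imwrite(f"pics/chk_{c}.png",im)
print("both",fit(T,[.0,0],[.005,.003]))
for t in T: print(fit([t],[.0,0],[.005,.003])[0])
a,b=[cv2.imread(f"pics/chk_{c}.png") for c in("side","top")];H=max(len(a),len(b));cv2.imwrite("pics/chk.png",np.hstack([cv2.copyMakeBorder(i,0,H-len(i),0,0,0) for i in(a,b)]))
E
python3 chk.py
```

```text
clock: 15.5
ee_pos: [0.5594, -0.2631, 0.1478]
tool_rot: [-0.512, 0.489, -0.487, 0.512]
ft_force: [-1.4, -0.5, 0.9]
opening: 0.0511
shift mm [ 1.5 99.8  1.7] turns [[0.002, -0.003, -0.002], [0.004, 3.139, 0.002]] j1 -0.58 j6 -0.63 j1goal -0.44 t 15.5 ax [ 0.05 -1.   -0.  ] [ 1.    0.05 -0.  ] ee [ 0.5594 -0.2631  0.1478] F [-1.4 -0.5  0.9] op 0.0511
side 0.76
top 0.56
both (array([-0.0003614 ,  0.00086861]), [np.float64(1.3137981877431866), np.float64(0.043119450519936244)])
[0.00419092 0.00165231]
[-3.19303326e-03  8.16708505e-05]
```

View pics/chk.png

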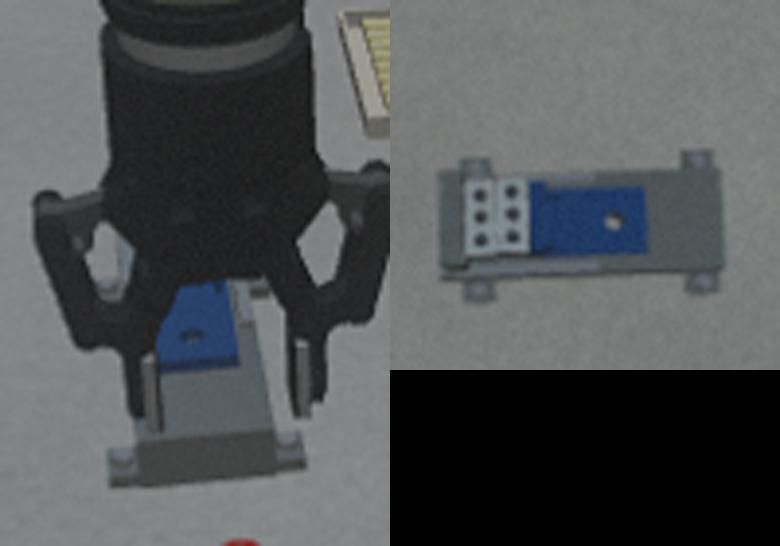

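```bash
python3 -m crank '[[0,-0.003,0,1.5,20,1.7,0.6],[0,-0.003,0,1.5,50,1.7,0.6],[0,-0.003,0,1.5,80,1.7,0.6],[0,-0.003,0,1.5,95,1.7,0.6],[0,-0.003,0,1.5,100,1.7,0.6],[0,-0.003,0,1.5,100,1.7,0.6]]'; python3 go.py .561 -.2643 .048 0.051
python3 - <<'E'
from rig import eyes
from lib import *
c=eyes.capture("top");b=c["color"].astype(float)
for u,v in((306.7,235.9),): print(ray(c,u,v,.038))
print(c["color"][231:241,301:313].mean(2).round().astype(int))
E
```

```text
clock: 16.3
ee_pos: [0.5619, -0.2655, 0.0483]
tool_rot: [0.513, -0.487, 0.487, -0.513]
ft_force: [-0.1, 0.2, 0.3]
opening: 0.0512
shift mm [-1.3  0.3 -0.9] turns [[0.0, 0.001, -0.0], [-0.0, -3.141, -0.001]] j1 -0.58 j6 -0.63 j1goal -0.44 t 16.3 ax [ 0.05 -1.   -0.  ] [ 1.    0.05 -0.  ] ee [ 0.5619 -0.2655  0.0483] F [-0.1  0.2  0.3] op 0.0512
[ 0.54741137 -0.04955647  0.038     ]
[[ 62  60  62  62  64  66  64  60  63  59  57  60]
 [ 65  61  64  64  63  60  62  64  59  62  63  62]
 [ 69  62  62  62  61  61  59  60  63  63  64  61]
 [ 62  65  64  64  63  65  57  54  59  62  61  61]
 [ 63  62  63  64  72  73  60  47  54  59  61  61]
 [ 64  64  61  66  92 109 106  87  58  58  62  63]
 [ 57  61  65  68  98 120 127 100  70  60  62  63]
 [ 63  61  61  64  74  95 101  88  66  63  60  61]
 [ 61  63  63  60  57  67  71  67  62  64  62  62]
 [ 64  65  61  64  59  60  61  60  66  66  57  62]]
```

```bash
python3 -m crank '[[0,0,0,-1.3,0,-0.9,0.5],[0,0,0,-1.3,0,-0.9,0.3],[0,0,0,-1.3,0,-0.9,0.1],[0,0,0,-1.3,0,-0.9,0.1],[0,0,0,-1.3,0,-0.9,0.1],[0,0,0,-1.3,0,-0.9,0.1],[0,0,0,-1.3,0,-0.9,0.1]]' 40; python3 -m crank '[[0,0,0,0,-10,0,0.1],[0,0,0,0,-30,0,0.1],[0,0,0,0,-60,0,0.1],[0,0,0,0,-80,0,0.1],[0,0,0,0,-80,0,0.1],[0,0,0,0,-80,0,0.1]]'; python3 go.py .547 -.0508 .128 .051
```

```text
clock: 17.05
ee_pos: [0.5617, -0.2653, 0.0498]
tool_rot: [-0.512, 0.486, -0.488, 0.513]
ft_force: [-1.3, 0.7, 6.0]
opening: 0.021
clock: 17.65
ee_pos: [0.5607, -0.2647, 0.1283]
tool_rot: [-0.513, 0.487, -0.487, 0.513]
ft_force: [-0.0, 0.2, -0.7]
opening: 0.021
shift mm [-2.143e+02  2.000e-01 -2.800e+00] turns [[-0.0, -0.0, 0.0], [-0.0, 3.142, -0.0]] j1 -0.58 j6 -0.63 j1goal -0.09 t 17.6 ax [ 0.05 -1.    0.  ] [1.   0.05 0.  ] ee [ 0.5607 -0.2647  0.1283] F [-0.   0.2 -0.7] op 0.021
```

```bash
python3 -m crank '[[0,0,0,-50,0,-1,0.1],[0,0,0,-100,0,-2,0.1],[0,0,0,-150,0,-3,0.1],[0,0,0,-190,0,-3,0.1],[0,0,0,-208,0,-3,0.1],[0,0,0,-214,0,-3,0.1],[0,0,0,-214,0,-3,0.1],[0,0,0,-214,0,-3,0.1]]'; python3 go.py .547 -.0508 .098 .051
```

```text
clock: 18.45
ee_pos: [0.5466, -0.0521, 0.1275]
tool_rot: [0.513, -0.488, 0.487, -0.512]
ft_force: [0.1, -0.7, -0.8]
opening: 0.0206
shift mm [-1.3 29.5  0.5] turns [[0.001, -0.001, 0.0], [-0.0, 3.141, 0.002]] j1 -0.25 j6 -0.30 j1goal -0.09 t 18.4 ax [ 0.05 -1.    0.  ] [ 1.    0.05 -0.  ] ee [ 0.5466 -0.0521  0.1275] F [ 0.1 -0.7 -0.8] op 0.0206
```

```bash
python3 -m crank '[[0,0,0,-1,15,0.5,0.1],[0,0,0,-1.3,30,0.5,0.1],[0,0,0,-1.3,38,0.5,0.1],[0,0,0,-1.3,38,0.5,0.1],[0,0,0,-1.3,38,0.5,0.1]]'; python3 go.py .547 -.0508 .098 .051;python3 - <<'E'
from rig import eyes,sensors
from lib import *
c=eyes.capture("side");x0,y0,x1,y1=215,200,290,275;z=8
im=cv2.resize(c["color"][y0:y1,x0:x1],None,fx=z,fy=z,interpolation=2);im=cv2.convertScaleAbs(im,alpha=1.5)
p=sensors.read_state()["ee_pos"];off=p[2]-.048
t=lambda P:[tuple(int(v) for v in (q-[x0,y0]+.5)*z) for q in proj(P,c)]
a=t([[p[0],p[1],.006+off],[p[0],p[1],.036+off],[.547,-.0508,.038]])
cv2.line(im,a[0],a[1],(0,255,255),1);cv2.drawMarker(im,a[2],(0,255,0),0,14,1)
r=cyl(6.25,38,38)+[.547,-.0508,0];cv2.polylines(im,[np.array(t(r))],True,(0,255,0),1)
cv2.imwrite("pics/ins.png",im);print(a)
E
```

```text
clock: 18.95
ee_pos: [0.547, -0.05, 0.0896]
tool_rot: [0.513, -0.488, 0.487, -0.512]
ft_force: [-0.3, -1.2, -0.4]
opening: 0.0207
shift mm [ 0.8 -8.4 -0.1] turns [[0.001, -0.0, -0.0], [0.001, 3.141, 0.002]] j1 -0.25 j6 -0.30 j1goal -0.09 t 18.9 ax [ 0.05 -1.   -0.  ] [ 1.    0.05 -0.  ] ee [ 0.547  -0.05    0.0896] F [-0.3 -1.2 -0.4] op 0.0207
[(275, 332), (268, 231), (275, 367)]
```

View pics/ins.png

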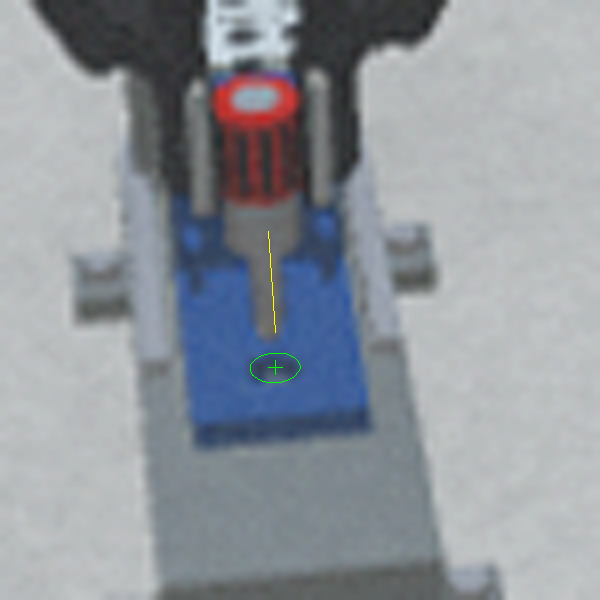

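```bash
python3 -m crank '[[0,0,0,0.5,0,1.2,0.1],[0,0,0,0.5,3,1.2,0.1],[0,0,0,0.5,6,1.2,0.1],[0,0,0,0.5,9,1.2,0.1],[0,0,0,0.5,11,1.2,0.1],[0,0,0,0.5,12,1.2,0.1]]';python3 -m crank '[[0,0,0,0,1,0,0.1],[0,0,0,0,2,0,0.1],[0,0,0,0,3,0,0.1],[0,0,0,0,3,0,0.1]]'
```

```text
clock: 19.6
ee_pos: [0.5483, -0.0502, 0.0779]
tool_rot: [0.513, -0.487, 0.487, -0.512]
ft_force: [0.3, 0.0, -0.8]
opening: 0.0206
clock: 20.0
ee_pos: [0.5485, -0.0503, 0.0752]
tool_rot: [0.513, -0.487, 0.487, -0.513]
ft_force: [-0.7, 0.2, -0.1]
opening: 0.0209
```

```bash
python3 -m crank '[[0,0,0,0,1.5,0,0.1],[0,0,0,0,3,0,0.1],[0,0,0,0,4.5,0,0.1],[0,0,0,0,6,0,0.1],[0,0,0,0,6,0,0.1]]';python3 -m crank '[[0,0,0,0,2,0,0.1],[0,0,0,0,4,0,0.1],[0,0,0,0,6,0,0.1],[0,0,0,0,8,0,0.1],[0,0,0,0,8,0,0.1]]'
```

```text
clock: 20.5
ee_pos: [0.5483, -0.0503, 0.0689]
tool_rot: [0.513, -0.487, 0.487, -0.512]
ft_force: [0.4, -0.7, -0.4]
opening: 0.0205
clock: 21.0
ee_pos: [0.5483, -0.0503, 0.0609]
tool_rot: [0.513, -0.487, 0.487, -0.512]
ft_force: [0.7, -0.8, -0.0]
opening: 0.0208
```

Tip well inside both holes with almost no force. Seating comes next; I expect collar contact near TCP z ≈ 0.050.

```bash
python3 -m crank '[[0,0,0,0,2,0,0.1],[0,0,0,0,4,0,0.1],[0,0,0,0,6,0,0.1],[0,0,0,0,8,0,0.1],[0,0,0,0,9,0,0.1],[0,0,0,0,9,0,0.1]]';python3 -m crank '[[0,0,0,0,1,0,0.1],[0,0,0,0,2,0,0.1],[0,0,0,0,3,0,0.1],[0,0,0,0,3,0,0.1]]'
```

```text
clock: 21.6
ee_pos: [0.5485, -0.0503, 0.0522]
tool_rot: [0.513, -0.487, 0.487, -0.513]
ft_force: [0.1, -0.7, -1.3]
opening: 0.0205
clock: 22.0
ee_pos: [0.5487, -0.0504, 0.0519]
tool_rot: [0.513, -0.487, 0.487, -0.512]
ft_force: [-6.8, -0.7, 16.8]
opening: 0.0206
```

```bash
python3 -m crank '[[0,0,0,0,-2,0,0.1],[0,0,0,0,-2.5,0,0.25],[0,0,0,0,-2.5,0,0.5],[0,0,0,0,-2.5,0,0.6],[0,0,0,0,-2.5,0,0.6],[0,0,0,0,-2.5,0,0.6]]';python3 -m crank '[[0,0,0,0,-10,0,0.6],[0,0,0,0,-40,0,0.6],[0,0,0,0,-80,0,0.6],[0,0,0,0,-120,0,0.6],[0,0,0,50,-140,0,0.6],[0,0,0,100,-140,0,0.6],[0,0,0,150,-140,0,0.6],[0,0,0,200,-140,0,0.6]]';python3 -m crank '[[0,0,0,20,-40,-40,0.6],[0,0,0,40,-60,-80,0.6],[0,0,0,60,-60,-110,0.6],[0,0,0,90,-60,-110,0.6],[0,0,0,90,-60,-110,0.6]]'; python3 chk.py
```

```text
clock: 22.6
ee_pos: [0.5486, -0.0501, 0.0515]
tool_rot: [-0.513, 0.487, -0.487, 0.513]
ft_force: [-0.0, 0.0, 0.1]
opening: 0.0517
clock: 23.4
ee_pos: [0.5589, -0.2482, 0.1934]
tool_rot: [-0.512, 0.486, -0.488, 0.513]
ft_force: [-0.1, 0.3, -0.1]
opening: 0.0513
clock: 23.9
ee_pos: [0.4523, -0.3454, 0.2531]
tool_rot: [0.512, -0.487, 0.489, -0.511]
ft_force: [-0.2, 0.6, -0.2]
opening: 0.0513
side 0.84
top 0.92
both (array([-0.00082968, -0.00042726]), [np.float64(0.24576903889320986), np.float64(0.07552916252361117)])
[ 3.02696228e-05 -7.39860535e-04]
[-0.00121694  0.00027506]
```

View pics/chk.png

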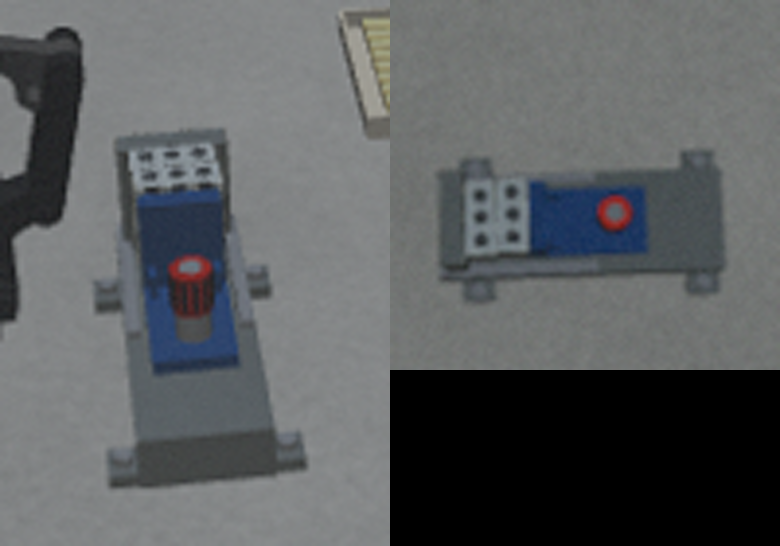

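```bash
python3 -c "
from rig import job
print(job.job_done())"
```

```text
the job is handed in; nothing more can be done
None
```

I stood the loose plate in the frame, pushed the stop snug, put the thumbscrew in and handed the job in at about 24 s of the 72 s allowed. No verdict was reported.

- **Plate:** I gripped it across its 46 mm width and lowered it between the lips. It met the bed at the expected height, and the picture showed it upright with the stop still open.
- **Stop:** I pushed it until it stopped moving, at about 20 N. The first stop fit from the pictures, with the arm blocking the side view, put the cameras at +4 and -3 mm. With the arm clear, they read 0.0 and -1.2 mm from snug (-0.8 mm combined), inside the 2.5 mm limit.
- **Thumbscrew:** It slid in with almost no force. The collar touched down at TCP height 0.052 m, as expected from the height at which I gripped it.
- **Last pictures:** Both plates stand face to face against the end wall. The screw is upright with its collar on the foot, and the arm is well clear.
- **Not measured:** I did not measure the plates' tilt or the screw tip's depth separately. They were judged from the pictures and contact heights. I did not re-measure the vials or tray, but the arm never worked near them.

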